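# Seat the fitting sleeve on the lift pin and ratchet it up three clicks

### The job

Two aluminium sampling sleeves stand on the bench, but only one has a bore wide enough to slide down over the upright steel pin of the grey sample stand: seat that one fully down on the pin's flange, and let the other one end up standing upright on the bench. Only then take the black knob of the stand's ratchet lever and advance the lever exactly three clicks counter-clockwise seen from above (it cannot be turned back, so do not overshoot), which lifts the sleeve. Finish while still holding the knob there, gripped or pressed, leaving the sleeve free on its pin; do not disturb the tin, jar or spatula nearby.

Things in the scene. Friction and masses are not known exactly. Their poses are not given: they have to be found in the camera images.
- centre_wide (a point): centre (half-way up) of the upright aluminium sleeve that fits: a plain tube open at both ends, outside diameter 44 mm, bore 30 mm, height 50 mm, about 110 g, standing on the bench; z is its bore axis
- centre_narrow (a point): centre (half-way up) of the other upright aluminium sleeve, the same outside (diameter 44 mm, height 50 mm) but with a bore of 22 mm, too small for the pin
- ram: lift pin of the stand: upright steel pin, diameter 26 mm, 37 mm tall (top 7 mm tapers to 14 mm), on a round steel flange 54 mm across. Origin: centre of the flange's upper face, where the sleeve's lower end comes to rest, 52 to 61 mm above the bench at the start; z up. It rises 4 mm with each click of the lever and cannot be pushed down: the ratchet holds it
- tin: bystander: round aluminium tin, 70 mm across and 50 mm tall, standing; origin at the centre of its underside
- jar: bystander: amber glass jar with a white cap, 68 mm across and 110 mm tall, standing; origin at the centre of its underside
- spatula: bystander: flat spatula 150 mm long lying on the bench beyond the sleeves; origin on its underside
- stand: grey sample stand, fixed to the bench: block 150 mm (x) by 320 mm (y), 45 mm high; origin at the centre of its underside. The lever's pivot is at y = -90 mm, the lift pin at y = +100 mm; a pawl housing 22 mm high stands beyond the pivot
- knob (a point): centre of the black knob fixed upright on the lever's end: round post, diameter 16 mm, 50 mm tall, 100 mm from the pivot axis, centre 92 mm above the bench; it spans 67 to 117 mm, and the flat lever arm (16 mm wide) is just below it. At the start the lever rests in one of the first three notches, with four more clicks free ahead
- lever: lever of the stand; origin on its vertical pivot axis, 46 mm above the bench, z up; a toothed wheel 100 mm across lies under it. Forward is counter-clockwise from above, away from the pin. One click is 15 degrees (26 mm of knob travel): the push at the knob climbs from about 3 to 8 N, then drops suddenly as the pawl falls behind the next tooth. The pawl blocks turning back (do not force it)

How it is judged:
On the way:
1. the wide sleeve is fully down on the pin and let go, the lever not yet advanced (horizontal distance between centre_wide and ram below 0.005 m and z of centre_wide in the frame of ram below 0.0275 m and angle between centre_wide's own z axis and vertical below 0.08 rad and contact force between sleeve_wide and the fingers below 0.1 N and distance of knob from where it was at the start of the episode below 0.013 m), for 0.2 s.
At the end, for the whole second after the job is handed in: the wide sleeve is fully down on the pin (within 2.5 mm of the flange, upright, not touched), the narrow sleeve stands on the bench untouched, the lever is three clicks (at least 2.8 and under 3.75 pitches) ahead of its start and still, and the fingers press or grip the knob with more than 1 N (horizontal distance between centre_wide and ram below 0.005 m and z of centre_wide in the frame of ram below 0.0275 m and angle between each of centre_wide, centre_narrow's own z axis and vertical below 0.08 rad and contact force between each of sleeve_wide, sleeve_narrow and the fingers below 0.1 N and height (world z) of centre_narrow below 0.029 m and distance of knob from where it was at the start of the episode between 0.0717 and 0.0945 m and angular speed of lever below 0.1 rad/s and contact force between lever and the fingers above 1 N); the arm keeps its last pose, push and grip.
It fails at once if the tin, jar or spatula is pushed more than 30 mm or knocked over (distance of any of tin, jar, spatula from where it was at the start of the episode above 0.03 m or angle between any of tin, jar's own z axis and vertical above 0.5 rad).
It fails at once if the lever is advanced a fourth click (distance of knob from where it was at the start of the episode above 0.099 m).
It also fails if it takes over 61 s, if anything falls off the work surface, if the arm or the gripper's body presses on something with over 40 N, if the wrist force passes 120 N, or if a joint passes its speed limit or range.

### The arm

A 6-joint arm with a two-finger parallel gripper is mounted at the origin on the work surface. World frame = base frame: x ahead of the robot, y to its left, z up, the work surface at z = 0. Lengths are in m, angles in rad, forces in N, time in s.
With the tool pointing down it reaches from about 0.3 to 0.825 m from the base axis. Payload 5.4 kg.
Tool frame: the origin (TCP) lies at the very end of the fingers, on their centre line; the grasp point (between the pads) lies 19 mm behind it; z points along the fingers, x is the direction in which the jaws open and shut, and the axes are right-handed (so a half turn about z gives the same grasp; the last joint's range is limited). The gripper opens to 92 mm and grips with 3 to 60 N. Pads are 20 mm wide; open, the fingers measure 128 mm over their backs; the gripper's body (75 mm by 189 mm) begins 69 mm behind the grasp point.
Start: joints at [1.084, 0.158, 1.597, -0, 1.386, -0.21], TCP at [0.157, 0.553, 0.215] pointing down, gripper open.
Joint ranges: [-2.91, 2.91], [-0.94, 2.29], [0.18, 2.7], [-1.29, 4.43], [0.17, 2.64], [-3, 3]. Speed limits (rad/s): [2.57, 2.57, 3.14, 3.14, 3.14, 3.14].

### API

Orientations are given as a rotation vector (axis times angle).
In Python, from workcell import bot gives the robot as it stands. Calls block until the motion is done:
- bot.goto(position, orientation): joint-space move of the TCP to a pose.
- bot.line_to(position, rot=None, max_speed=0.15): straight line of the TCP; rot=None keeps the orientation; max_speed is the mean speed in m/s.
- bot.set_joints(angles): joint-space move.
- bot.set_gripper(opening, newtons=None): opening from 0.0 (shut) to 1.0 (fully open); newtons is the grip in N (None keeps the last); returns when the fingers have stopped.
- bot.hold(seconds).
- bot.inverse_kinematics(position, orientation): joint angles nearest the present ones, or None.
- bot.read_camera(name): name is "scene" or "top" or "wrist"; returns a dict with "pixels" (400x640x3 uint8, blue, green, red), "fx", "fy", "cx", "cy" (pixels), "k1" (the pictures are not rectified: a ray, as slopes to the right and down, at radius r is drawn at 1 + k1 r^2 times it, then the intrinsics apply), "R" (3x3) and "t" (3): a world point X has camera coordinates R X + t. Camera axes: x right, y down, z forward; pixel columns grow to the right and rows downward; lengths in m; the calibration is good to about 2 mm. A picture is of the moment at which its call begins. There is no depth.
A pose or a line that the arm cannot do raises bot.MotionError and nothing moves.
- bot.job_done(): hands the job in, once; it reports no verdict.
Readings, each from a call of its own:
- bot.current_clock(): time.
- bot.current_joints(): joint angles.
- bot.current_joint_vel(): joint speeds.
- bot.current_effort(): joint torques, N m.
- bot.current_ee_pos(): TCP position.
- bot.current_tool_rot(): TCP orientation.
- bot.current_contact_force(): force on the tool from outside, world axes, zero at the start.
- bot.current_ft_torque(): the same for the moment, N m.
- bot.current_opening(): opening from 0.0 (shut) to 1.0 (fully open).
Only numpy, scipy, OpenCV 4.12 (cv2) and the standard library are available. Lean on these libraries where they do the work, as an engineer would, in place of code of your own. Each camera call takes 0.05 s, during which the arm holds its last target. There are 200 camera calls.

## Working session

There is one attempt and no reset: what is moved stays moved. The work goes in short steps, each a Python script; the robot and the scene stay as the last script left them, time stands still between calls to the robot, and variables do not carry over. Pictures are saved under pics/ and viewed, about 8 in all and at most 12, crops included, and the job is handed in when it is done.

```bash
mkdir -p pics; cat > h.py <<'E'
import numpy as np, cv2
from workcell import bot
from scipy.spatial.transform import Rotation as Ro
def snap(n,f=None):
    c=bot.read_camera(n); c['pixels']=np.array(c['pixels'])
    if f: cv2.imwrite(f'pics/{f}.png',c['pixels'])
    return c
def ray(c,u,v):
    d=np.array([(u-c['cx'])/c['fx'],(v-c['cy'])/c['fy']]);s=d.copy()
    for _ in range(20): s=d/(1+c['k1']*(s@s))
    R=np.array(c['R']);o=-R.T@np.array(c['t'])
    return o,R.T@np.array([s[0],s[1],1])
def onz(c,u,v,z):
    o,d=ray(c,u,v); return o+d*(z-o[2])/d[2]
def proj(c,X):
    p=np.array(c['R'])@np.array(X)+np.array(c['t']);s=p[:2]/p[2];s=s*(1+c['k1']*(s@s))
    return s*[c['fx'],c['fy']]+[c['cx'],c['cy']]
def down(yaw): # tool x axis at angle yaw in world
    c,s=np.cos(yaw),np.sin(yaw)
    return Ro.from_matrix(np.array([[c,s,0],[s,-c,0],[0,0,-1]]).T).as_rotvec()
E
python3 - <<'E'
from h import *
for n in("top","scene"):
    c=snap(n,n+"0"); o=-np.array(c['R']).T@np.array(c['t']);print(n,o,c['fx'],c['k1'])
print(bot.current_clock(),bot.current_tool_rot())
E
```

```text
top [ 0.38925591 -0.04162219  1.04188809] 368.4334143961709 -0.08574610139028147
scene [1.1079294  0.59338067 1.06376918] 424.02267147859476 0.0006316627419545116
0.1 [ 2.50613112e+00  1.89328154e+00 -2.37430107e-03]
```

View pics/top0.png

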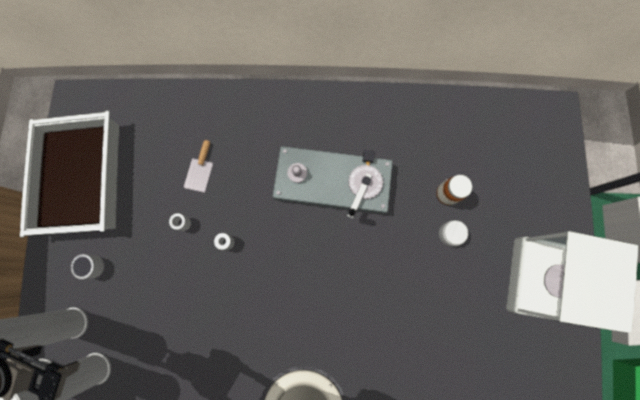

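View pics/scene0.png

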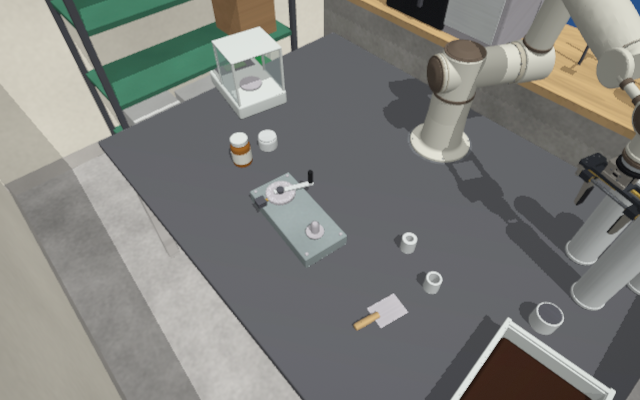

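The top view shows the sleeves at (180,222) and (224,242), the pin at (297,172), the pivot at (366,182) and the knob near (351,212). The scene view agrees.

```bash
python3 - <<'E'
from h import *
c=snap("top");im=c['pixels'];g=cv2.cvtColor(im,cv2.COLOR_BGR2GRAY)
for (u,v) in((180,222),(224,242)):
    w=g[v-18:v+18,u-18:u+18]; b=cv2.resize(w,None,fx=8,fy=8,interpolation=cv2.INTER_CUBIC)
    m=(b>115).astype(np.uint8);cs,h=cv2.findContours(m,cv2.RETR_CCOMP,cv2.CHAIN_APPROX_NONE)
    for k,q in enumerate(cs):
        if cv2.contourArea(q)<600: continue
        (x,y),r=cv2.minEnclosingCircle(q);x=(x+.5)/8-.5+u-18;y=(y+.5)/8-.5+v-18
        print('hole' if h[0][k][3]>=0 else 'outer',x,y,r/8,cv2.contourArea(q)/64,onz(c,x,y,.05))
for n,p,z in(("pin",(297,171),.09),("pivot",(366,182),.06),("knobtop",(351,212),.117)):print(n,onz(c,*p,z))
for n,p in(("corners",[(280,148),(392,158),(388,211),(274,199)]),):
    P=np.array([onz(c,*q,.045) for q in p]);print(P,P.mean(0))
A=cv2.resize(im[195:265,150:255],None,fx=5,fy=5,interpolation=cv2.INTER_CUBIC)
B=cv2.resize(im[140:225,265:400],None,fx=5,fy=5,interpolation=cv2.INTER_CUBIC)[:, :]
A=cv2.copyMakeBorder(A,0,0,0,B.shape[1]-A.shape[1],cv2.BORDER_CONSTANT)
o=np.vstack([A,B]);print(o.shape);cv2.imwrite('pics/zoom.png',cv2.resize(o,None,fx=.77,fy=.77))
E
```

```text
outer 176.63061428070068 221.0159568786621 8.883234977722168 232.2734375 [0.49448382 0.35993274 0.05      ]
hole 176.7258062362671 221.08266067504883 4.568582534790039 58.28125 [0.49430871 0.35964693 0.05      ]
outer 221.6875 240.8125 9.025151252746582 242.7265625 [0.44469418 0.23050047 0.05      ]
hole 221.9488639831543 240.8011360168457 3.2274653911590576 29.890625 [0.44474812 0.2297883  0.05      ]
pin [0.63348237 0.03133979 0.09      ]
pivot [ 0.61537659 -0.15612695  0.06      ]
knobtop [ 0.52323867 -0.11181784  0.117     ]
[[ 0.71081887  0.08561168  0.045     ]
 [ 0.69024607 -0.2310563   0.045     ]
 [ 0.53910406 -0.21877691  0.045     ]
 [ 0.56400677  0.09500386  0.045     ]] [ 0.62604394 -0.06730442  0.045     ]
(775, 675, 3)
```

View pics/zoom.png

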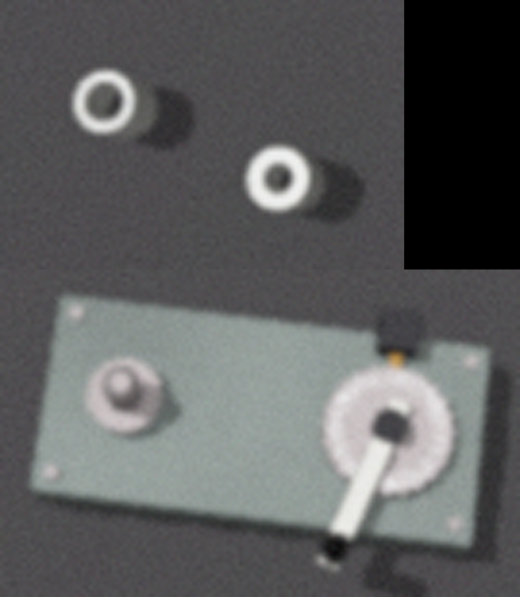

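The left sleeve at (0.494, 0.360) has the wider bore: hole area 58 px against 30 px, a diameter of about 8.6 px against 6.2 px. I'll check it from the wrist camera.

```bash
python3 - <<'E'
from h import *
bot.goto([.494,.36,.17],down(np.pi/2)); c=snap("wrist","w1")
print(bot.current_clock(),-np.array(c['R']).T@np.array(c['t']),np.array(c['R'])[2],proj(c,[.494,.36,.05]),c['k1'])
E
```

```text
1.65 [0.42293731 0.36056525 0.34037286] [ 0.25039486  0.00109478 -0.96814318] [326.41122405 194.85914941] -0.0731217305454351
```

View pics/w1.png

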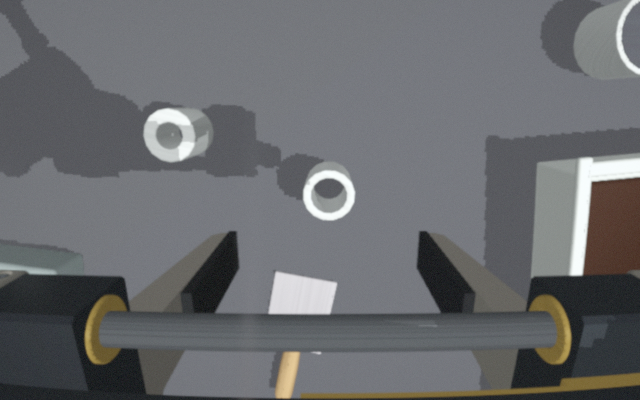

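The wrist view confirms it: the wide bore ring is centred at about (329,195) and the narrow one at (170,135). I'll refine the position and grasp.

```bash
python3 - <<'E'
from h import *
c=snap("wrist");g=cv2.cvtColor(c['pixels'],cv2.COLOR_BGR2GRAY)[150:235,285:375]
cs,h=cv2.findContours((g>215).astype(np.uint8),cv2.RETR_CCOMP,cv2.CHAIN_APPROX_NONE)
P=[]
for k,q in enumerate(cs):
    if cv2.contourArea(q)<300: continue
    (x,y),a,_=cv2.fitEllipse(q);p=onz(c,x+285,y+150,.05);hole=h[0][k][3]>=0
    print(hole,x+285,y+150,a,p);P.append(p)
p=np.mean(P,0)
assert np.linalg.norm(p[:2]-[.4944,.3598])<.006
bot.line_to([p[0],p[1],.06],max_speed=.12);bot.line_to([p[0],p[1],.017],max_speed=.06)
bot.set_gripper(0.2,15)
print(bot.current_opening()*92,bot.current_ee_pos(),bot.current_contact_force())
bot.line_to([p[0],p[1],.2],max_speed=.15)
print(bot.current_opening()*92,bot.current_contact_force())
bot.goto([.69,.031,.22],down(np.pi/2));c=snap("wrist","w2")
print(bot.current_clock(),proj(c,[.633,.031,.09]),bot.current_ee_pos())
E
```

```text
False 328.4985046386719 194.90591049194336 (48.35369873046875, 49.680023193359375) [0.49397037 0.36189922 0.05      ]
True 328.4962692260742 195.0426483154297 (36.31842803955078, 37.39010238647461) [0.49408766 0.36189759 0.05      ]
43.7392538782307 [0.49404046 0.36188272 0.01701387] [-0.76419575  0.98922599  0.29124877]
43.83177336115896 [-0.476275    0.19971097 -2.17278335]
7.2667 [325.54799109 124.39352206] [0.6896725  0.03268814 0.21997432]
```

View pics/w2.png

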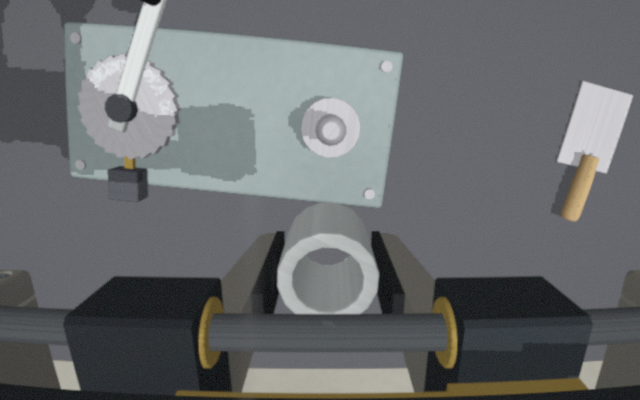

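The pin top is at about (331,129) on the flange at (331,127), almost directly under the camera. The sleeve is held upright. The pivot is at (121,108).

```bash
python3 - <<'E'
from h import *
c=snap("wrist");im=c['pixels']
hsv=cv2.cvtColor(im,cv2.COLOR_BGR2HSV);print(hsv[127,310],hsv[129,331],hsv[127,280],hsv[60,300],hsv[100,295])
r=im[...,2].astype(int)-im[...,1]; m=((r>-6)).astype(np.uint8); m=cv2.morphologyEx(m,cv2.MORPH_OPEN,np.ones((3,3)))
m[:85]=0;m[170:]=0;m[:,:285]=0;m[:,375:]=0
cs,_=cv2.findContours(m,cv2.RETR_EXTERNAL,cv2.CHAIN_APPROX_NONE)
for q in cs:
    if cv2.contourArea(q)<300: continue
    e=cv2.fitEllipse(q);print('flange',e,onz(c,*e[0],.056))
g=cv2.cvtColor(im,cv2.COLOR_BGR2GRAY)[100:155,300:360]
print(g[29:30,:].tolist());print(g[:,31].tolist())
print('pintop',onz(c,331,129,.093))
E
```

```text
[130   5 163] [130   4 210] [ 90  19 177] [ 92  20 179] [ 90  19 179]
flange ((329.99530029296875, 127.1941909790039), (58.53416442871094, 59.106300354003906), 173.77798461914062) [0.63709582 0.03507284 0.056     ]
[[134, 152, 162, 164, 162, 162, 165, 164, 163, 161, 159, 160, 162, 162, 157, 137, 125, 126, 134, 138, 142, 153, 179, 199, 206, 207, 207, 206, 207, 207, 207, 208, 204, 204, 202, 203, 205, 205, 203, 189, 178, 171, 163, 159, 151, 163, 189, 199, 201, 200, 201, 201, 200, 199, 201, 203, 204, 205, 204, 195]]
[206, 206, 204, 205, 205, 205, 207, 207, 206, 205, 207, 207, 201, 183, 150, 133, 133, 143, 151, 157, 163, 177, 195, 205, 206, 206, 207, 208, 208, 208, 204, 203, 201, 203, 203, 205, 205, 207, 201, 183, 163, 151, 144, 135, 136, 167, 195, 205, 205, 205, 205, 204, 205, 207, 205]
pintop [0.63657259 0.03560162 0.093     ]
```

```bash
python3 - <<'E'
from h import *
c=snap("wrist");e=bot.current_ee_pos();print(e)
g=cv2.cvtColor(c['pixels'],cv2.COLOR_BGR2GRAY)
w=g[225:320,270:390];m=(w>190).astype(np.uint8)
for row in (270,280): 
    s=g[row,268:388]; print(row,s.tolist())
print(proj(c,[e[0],e[1],e[2]-.017+.05]), proj(c,[e[0]-.022,e[1],e[2]+.033]),proj(c,[e[0]+.022,e[1],e[2]+.033]),proj(c,[e[0],e[1]+.022,e[2]+.033]),proj(c,[e[0],e[1]-.022,e[2]+.033]))
E
```

```text
[0.68973441 0.03252722 0.22008343]
270 [33, 24, 27, 35, 30, 37, 18, 31, 54, 117, 171, 186, 187, 187, 185, 185, 184, 182, 182, 181, 179, 179, 176, 177, 167, 149, 120, 110, 111, 110, 113, 113, 112, 115, 110, 115, 116, 114, 119, 120, 118, 119, 121, 125, 124, 122, 123, 126, 128, 126, 126, 127, 131, 128, 130, 130, 128, 127, 129, 130, 130, 130, 131, 130, 131, 134, 134, 133, 131, 131, 134, 137, 134, 134, 132, 132, 131, 132, 132, 134, 129, 128, 127, 128, 129, 130, 130, 126, 129, 125, 125, 122, 124, 140, 166, 181, 183, 181, 180, 178, 180, 179, 179, 180, 180, 179, 177, 173, 166, 139, 93, 47, 19, 24, 26, 27, 25, 23, 21, 27]
280 [20, 19, 28, 32, 27, 29, 27, 29, 64, 125, 172, 187, 191, 190, 189, 189, 186, 186, 184, 184, 183, 183, 180, 171, 140, 117, 112, 113, 113, 112, 113, 114, 114, 113, 114, 115, 117, 119, 118, 120, 124, 120, 123, 125, 126, 125, 127, 127, 129, 127, 127, 130, 127, 129, 129, 129, 131, 130, 129, 130, 131, 131, 131, 132, 131, 132, 133, 134, 133, 133, 133, 132, 136, 135, 133, 131, 131, 131, 131, 133, 132, 130, 129, 126, 128, 127, 126, 129, 129, 126, 125, 127, 126, 126, 134, 153, 177, 185, 185, 183, 182, 180, 180, 181, 179, 180, 177, 178, 174, 158, 114, 51, 24, 27, 28, 22, 28, 25, 19, 27]
[327.20110708 280.1196989 ] [327.29720348 230.73727331] [327.11327713 325.41402969] [379.39367623 280.06695891] [274.99013929 279.91954333]
```

```bash
python3 - <<'E'
from h import *
T=np.array([.6369,.0353]);cmd=T.copy()
bot.goto([*cmd,.135],down(np.pi/2));bot.hold(.2)
e=bot.current_ee_pos();print(e,bot.current_tool_rot(),bot.current_contact_force())
cmd+=T-e[:2];bot.line_to([*cmd,.120],max_speed=.1)
f0=np.array(bot.current_contact_force());print(bot.current_ee_pos(),f0)
z=.120
while z>.064:
    z-=.003;bot.line_to([*cmd,z],max_speed=.06)
    f=np.array(bot.current_contact_force())-f0;print(round(z,3),np.round(bot.current_ee_pos(),4),f.round(1))
    if f[2]>5 or np.hypot(*f[:2])>8: break
print(bot.current_clock());snap("wrist","w3")
E
```

```text
[0.63954003 0.03499435 0.13792431] [2.21829942 2.21841394 0.00525701] [ 0.38728251 -0.5560935  -1.13422457]
[0.63401997 0.03559496 0.11956832] [-0.29857514 -0.35372492 -1.08825678]
0.117 [0.6344 0.0356 0.1172] [-0.3 -0.8 -0.1]
0.114 [0.6341 0.0356 0.1138] [-0.3  1.  -0.5]
0.111 [0.634  0.0356 0.1107] [-0.2  0.  -0.9]
0.108 [0.6344 0.0356 0.1079] [ 0.9  0.9 -0.3]
0.105 [0.6346 0.0355 0.1049] [ 2.2 -0.  -0.9]
0.102 [0.6346 0.0355 0.1019] [ 3.4 -0.3 -1.9]
0.099 [0.6346 0.0355 0.0989] [ 3.3  0.2 -2. ]
0.096 [0.6345 0.0356 0.0959] [ 4.8  0.  -2.2]
0.093 [0.6345 0.0355 0.0929] [ 6.   0.3 -1.8]
0.09 [0.6345 0.0355 0.0899] [ 5.9 -1.2 -1.3]
0.087 [0.6346 0.0355 0.0868] [ 5.4 -0.8 -0.5]
0.084 [0.6346 0.0355 0.0838] [ 5.8 -0.3  0.5]
0.081 [0.6346 0.0355 0.0807] [6.2 0.2 0. ]
0.078 [0.6347 0.0355 0.0777] [ 7.3 -0.3  0.1]
0.075 [0.6351 0.0355 0.0767] [ 1.3  0.  10.3]
12.1
```

```bash
python3 - <<'E'
from h import *
e=bot.current_ee_pos();bot.line_to([e[0]+.001,e[1],e[2]],max_speed=.05);print(bot.current_contact_force())
bot.set_gripper(1.0);bot.hold(.2);print(bot.current_opening(),bot.current_contact_force())
bot.line_to([e[0],e[1],.2],max_speed=.15)
bot.goto([.58,-.06,.24],down(np.pi/2));bot.hold(.2);c=snap("wrist","w4")
print(bot.current_clock(),bot.current_ee_pos(),proj(c,[.523,-.112,.117]),proj(c,[.637,.0355,.1097]),proj(c,[.615,-.156,.06]))
E
```

```text
[-1.8825925   0.02445336  5.95482477]
1.002691141634439 [-0.32900822  0.76779402 -0.18042638]
15.2 [ 0.58001084 -0.05886988  0.23899937] [261.04724182 124.78498172] [431.4977614  253.52833686] [231.92180101 214.16339942]
```

View pics/w4.png

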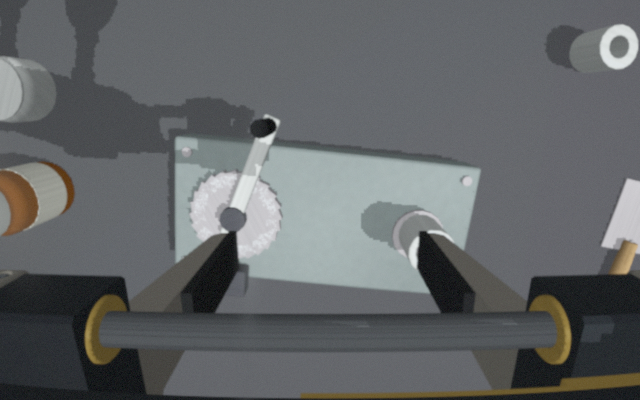

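The knob top is at (263,127), close to the predicted (261,125), and the pivot is at (232,218). The sleeve stands on the pin but a finger partly hides it, so I'll check its seating from the fixed cameras.

```bash
python3 - <<'E'
from h import *
c=snap("wrist");g=cv2.cvtColor(c['pixels'],cv2.COLOR_BGR2GRAY)
m=(g<35).astype(np.uint8);m[:100]=0;m[150:]=0;m[:,:240]=0;m[:,290:]=0
for q in cv2.findContours(m,cv2.RETR_EXTERNAL,cv2.CHAIN_APPROX_NONE)[0]:
    if cv2.contourArea(q)>50: print(cv2.minAreaRect(q),cv2.boundingRect(q))
print(g[127,245:285].tolist());print(g[110:145,263].tolist())
for z in(.117,.092):print(z,onz(c,263,127,z))
print('hub',onz(c,232,218,.075),c['fx'],-np.array(c['R']).T@np.array(c['t']))
P=[]
for n in("scene","top"):
    d=snap(n,n+"1");u,v=proj(d,[.637,.0355,.085]).astype(int);P.append(cv2.resize(d['pixels'][v-35:v+35,u-45:u+45],None,fx=4.4,fy=4.4,interpolation=cv2.INTER_CUBIC));print(n,u,v)
k=cv2.resize(c['pixels'][95:240,170:490],(792,360));k=k
cv2.imwrite('pics/chk.png',np.hstack(P))
E
```

```text
((268.6199645996094, 126.33999633789062), (14.424979209899902, 11.313709259033203), 81.8698959350586) (262, 120, 13, 15)
[78, 81, 78, 82, 82, 61, 43, 45, 45, 47, 42, 43, 45, 44, 42, 42, 40, 34, 37, 34, 35, 32, 20, 19, 19, 15, 22, 21, 16, 24, 47, 108, 145, 136, 115, 107, 105, 104, 105, 108]
[103, 102, 105, 106, 110, 122, 133, 125, 98, 53, 28, 41, 35, 39, 40, 38, 43, 37, 36, 38, 38, 35, 36, 43, 38, 38, 55, 133, 199, 224, 227, 223, 203, 190, 185]
0.117 [ 0.52485674 -0.11062957  0.117     ]
0.092 [ 0.52614406 -0.11502784  0.092     ]
hub [ 0.61456373 -0.1521935   0.075     ] 358.8885376584748 [ 0.5098031  -0.05919715  0.40934473]
scene 315 225
top 295 170
```

View pics/chk.png

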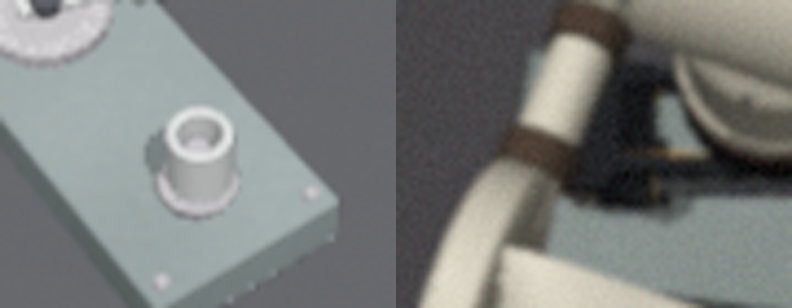

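The scene crop shows the sleeve upright and flush on the flange, with the pin top inside. The knob centre is about (0.525, -0.1145), 0.098 from the pivot, as it should be. Next I'll grip it.

```bash
python3 - <<'E'
from h import *
d=snap("scene");print('ring z.1095 ->',proj(d,[.6365,.0355,.1095]),'seen ~(315.5,220.7)', proj(d,[.6365,.0355,.1025]))
R=down(np.pi/2);K=np.array([.5255,-.1148])
bot.goto([*K,.16],R);bot.hold(.3);e=bot.current_ee_pos();print(e)
bot.line_to([*K,.077],max_speed=.1);bot.hold(.2);print(bot.current_ee_pos(),bot.current_contact_force())
bot.set_gripper(0.0,20);bot.hold(.2)
print(bot.current_opening()*92,bot.current_ee_pos(),bot.current_contact_force(),bot.current_clock())
snap("wrist","w5")
E
```

```text
ring z.1095 -> [315.33161289 219.98152057] seen ~(315.5,220.7) [315.36035937 221.47845451]
[ 0.5268011  -0.11456563  0.1613376 ]
[ 0.52600284 -0.11501452  0.07771554] [-0.65350056 -0.31406667 -0.47758436]
15.375056970263193 [ 0.52536232 -0.11453207  0.07696731] [-0.65238063  2.17268834  0.97753014] 18.7333
```

View pics/w5.png

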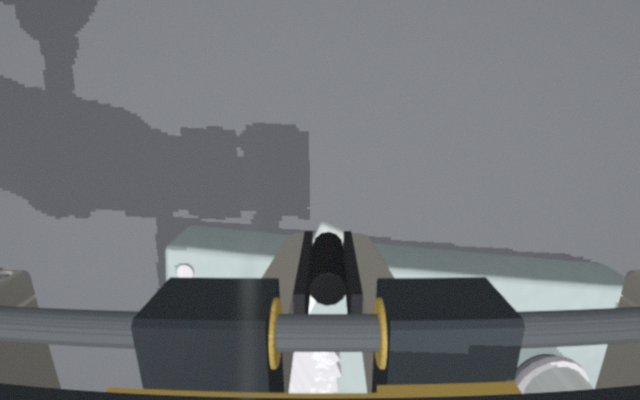

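```bash
cat > adv.py <<'E'
from h import *
import sys
K=np.array([.52536,-.11453]);u=K-np.array([.615,-.153]);u/=np.linalg.norm(u);P=K-.1*u
a0=np.arctan2(u[1],u[0]);s,t=float(sys.argv[1]),float(sys.argv[2])
for p in np.arange(s,t+1e-6,.1):
    a=a0+np.radians(15*p);q=P+.1*np.array([np.cos(a),np.sin(a)])
    bot.line_to([*q,.077],max_speed=.03)
    e=bot.current_ee_pos()[:2];f=np.array(bot.current_contact_force());tg=np.array([-np.sin(a),np.cos(a)]);ch=np.linalg.norm(e-K)
    print(f"{p:.1f} chord {ch*1e3:.1f} pitch {np.degrees(2*np.arcsin(ch/.2))/15:.2f} Ft {f[:2]@tg:.1f} Fr {f[:2]@[tg[1],-tg[0]]:.1f} Fz {f[2]:.1f}")
    if ch>.086 or np.linalg.norm(f)>35: print("STOP");break
print(bot.current_clock(),bot.current_opening()*92)
E
python3 adv.py 0.1 1.3
```

```text
0.1 chord 2.5 pitch 0.10 Ft -2.1 Fr 0.3 Fz 0.4
0.2 chord 5.1 pitch 0.19 Ft -4.3 Fr 1.6 Fz 1.6
0.3 chord 8.2 pitch 0.31 Ft -2.4 Fr 2.3 Fz 2.5
0.4 chord 10.6 pitch 0.41 Ft -2.3 Fr 3.2 Fz 2.1
0.5 chord 12.7 pitch 0.49 Ft -5.6 Fr 4.6 Fz 4.1
0.6 chord 14.5 pitch 0.55 Ft -7.8 Fr 4.3 Fz 5.0
0.7 chord 17.5 pitch 0.67 Ft -7.4 Fr 4.7 Fz 4.5
0.8 chord 21.6 pitch 0.83 Ft 0.3 Fr 4.8 Fz 3.1
0.9 chord 24.2 pitch 0.93 Ft 0.1 Fr 5.8 Fz 4.0
1.0 chord 26.5 pitch 1.01 Ft -2.0 Fr 5.6 Fz 3.7
1.1 chord 29.1 pitch 1.11 Ft -2.6 Fr 5.5 Fz 3.9
1.2 chord 31.4 pitch 1.20 Ft -3.2 Fr 5.5 Fz 3.5
1.3 chord 33.8 pitch 1.30 Ft -3.6 Fr 4.9 Fz 4.3
22.0333 15.379737843598638
```

The first click dropped at 0.8 and the force rises again from 1.0, so the kinematics match. I'll continue to 3.1.

```bash
python3 adv.py 1.4 3.11; python3 - <<'E'
from h import *
K=np.array([.52536,-.11453]);bot.hold(.5);e=bot.current_ee_pos();print(np.linalg.norm(e[:2]-K),bot.current_contact_force(),bot.current_opening()*92)
P=[]
for n,X in(("scene",[.6,-.06,.08]),("scene",[.45,.26,.03])):
    d=snap(n);u,v=proj(d,X).astype(int);P.append(cv2.resize(d['pixels'][v-60:v+60,u-60:u+60],None,fx=3.3,fy=3.3,interpolation=cv2.INTER_CUBIC))
cv2.imwrite('pics/end.png',np.hstack(P))
c=snap("wrist","w6");print(bot.current_clock())
E
```

```text
1.4 chord 36.2 pitch 1.39 Ft -4.7 Fr 5.4 Fz 4.5
1.5 chord 38.7 pitch 1.49 Ft -5.2 Fr 6.0 Fz 4.8
1.6 chord 41.1 pitch 1.58 Ft -5.2 Fr 6.0 Fz 5.9
1.7 chord 43.7 pitch 1.68 Ft -6.3 Fr 4.2 Fz 4.3
1.8 chord 47.4 pitch 1.83 Ft -0.4 Fr 4.4 Fz 1.4
1.9 chord 49.7 pitch 1.92 Ft 0.4 Fr 4.5 Fz 1.6
2.0 chord 52.0 pitch 2.01 Ft -3.0 Fr 5.0 Fz 2.4
2.1 chord 54.5 pitch 2.11 Ft -3.8 Fr 4.2 Fz 2.2
2.2 chord 56.5 pitch 2.19 Ft -3.2 Fr 3.9 Fz 1.8
2.3 chord 58.9 pitch 2.28 Ft -4.1 Fr 3.8 Fz 3.7
2.4 chord 61.2 pitch 2.38 Ft -5.0 Fr 3.4 Fz 2.1
2.5 chord 63.7 pitch 2.47 Ft -5.7 Fr 2.6 Fz 2.7
2.6 chord 66.1 pitch 2.58 Ft -5.1 Fr 3.2 Fz 4.2
2.7 chord 68.5 pitch 2.67 Ft -4.2 Fr 2.8 Fz 1.7
2.8 chord 70.3 pitch 2.74 Ft -7.8 Fr 3.6 Fz 4.0
2.9 chord 72.1 pitch 2.82 Ft 1.1 Fr 1.0 Fz 4.4
3.0 chord 76.7 pitch 3.01 Ft -2.6 Fr 2.7 Fz 0.4
3.1 chord 78.9 pitch 3.10 Ft -2.9 Fr 1.6 Fz -0.5
26.5333 15.500831974386607
0.07885467942805521 [-3.17834254  3.27156603 -2.92696358] 15.297919587095262
27.1833
```

View pics/end.png

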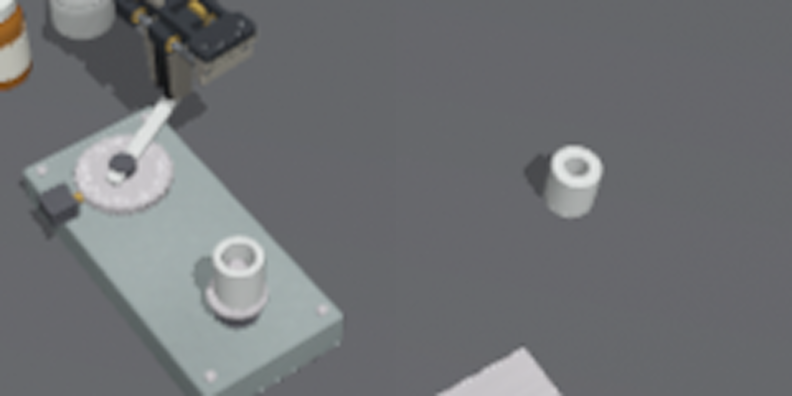

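View pics/w6.png

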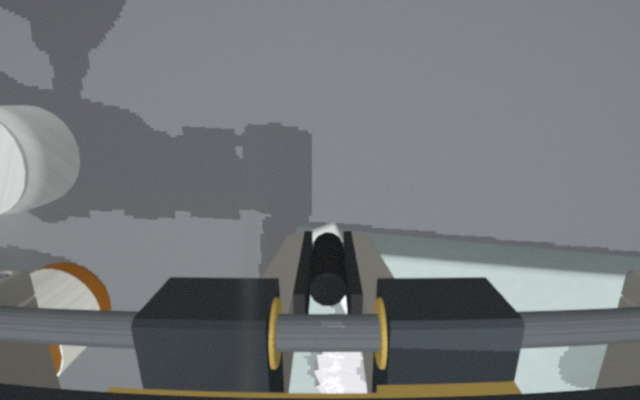

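The lever has clicked three times and the knob is still between the pads. The sleeve stands upright on the raised flange, the narrow sleeve stands on the bench, and the tin and jar are in place.

```bash
python3 -c "
from h import *
bot.job_done()"
```

```text
the job is handed in; nothing more can be done
```

The job is handed in at about 27 s of the 61 s allowed. The wide-bore sleeve is on the pin, and the lever is three clicks on, with the knob still gripped. No verdict is reported, so this rests on my own checks.

- **Sleeve on the pin:** I picked the left sleeve, whose bore looked clearly wider in both the top and wrist views. On the way down, contact came with the sleeve's lower end about 60 mm above the bench. That is within the 52 to 61 mm given for the flange. I let go, and the scene view then showed it upright and flush on the flange, both before and after the lift. It went on about 2 mm off in x, with up to 7 N of side force, because the arm had not settled when I corrected its position; the pin's taper absorbed this.
- **Lever:** The push force dropped three times, at about 0.8, 1.8 and 2.9 pitches, and I stopped at 3.1. The knob ended 78.9 mm from its start, inside the 71.7 to 94.5 mm allowed, going by the arm's position.
- **Knob:** It was still between the pads at the end, with the 20 N grip and about 4.5 N of sideways force on the tool.
- **Surroundings:** The narrow sleeve was never touched and stands upright on the bench. The tin, jar and spatula were not touched.

Two measurements disagreed slightly. The top camera put the pin about 5 mm from where the wrist camera did, and I used the wrist view. My pivot-to-knob distance came out at 97.5 mm instead of 100 mm, so I used 100 mm.

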